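# Put away the props of a macro shoot with a gate tray

### The arm

A 6-joint arm with a two-finger parallel gripper is mounted at the origin on the work surface. World frame = base frame: x ahead of the robot, y to its left, z up, the work surface at z = 0. Lengths are in mm, angles in degrees, forces in N, time in s.
With the tool pointing down it reaches from about 300 to 850 mm from the base axis. Payload 4.2 kg.
Tool frame: the origin (TCP) lies midway between the tips of the shut fingers; the grasp point (between the pads) lies env.grip_depth behind it (env.grip_depth is the distance from the TCP to the grasp point, in mm); z points along the fingers, y is the direction in which the jaws open and shut (so a half turn about z gives the same grasp; the last joint's range is limited). The gripper opens to 91 mm and grips with 3 to 60 N. Pads are 32 mm wide; open, the fingers measure 118 mm over their backs; the gripper's body (76 mm by 178 mm) begins 60 mm behind the grasp point.
Start: joints at [76.146, 18.312, 89.639, -0, 72.044, -1.146], TCP at [126.493, 560.93, 213.976] pointing down, gripper open.
Joint ranges: [-177.97, 177.97], [-48.28, 115.42], [12.27, 149.76], [-77.06, 257.06], [2.81, 150.46], [-146.56, 146.56]. Speed limits (degrees/s): [147.25, 147.25, 180, 180, 180, 180].

### API

Orientations are given as [roll, pitch, yaw] about the fixed x, y, z axes, in that order (R = Rz(yaw) Ry(pitch) Rx(roll)).
In Python, from workcell import env, cams, spotter gives the robot as it stands.
- The arm moves only by the tool apply_moves, never from a script. Its argument "plan" is a list of rows, each an object with "jaw": the closure, from 0 (fully open) to 1 (shut); "delta_pos": the shift along the tool's x, y, z in mm, a list of three; "spin": the turn about the tool's z in rad. In form: [{"jaw": jaw, "delta_pos": [dx, dy, dz], "spin": spin}, ...]. A call has exactly 8 rows; each row is the pose to reach, as a shift and turn from the pose measured when the call began, along the tool's axes at that moment; what a row does not reach only later rows make up. A row lasts 1/8 s, in which the tool goes at most 62.5 mm and 10.7 degrees, less where a joint would pass 70% of its speed; a pose out of reach is approached as far as the arm can. A call with a gripper value outside its range is refused whole. The fingers move at their own pace and stop on an object; "squeeze" is the grip in N (left out, the last holds). Time passes only in rows, so rows that repeat a pose let the fingers close, or fill a call up. It gives the time, the measured TCP pose, the force and the opening at its end, in the units of the state.
- env.state(): the state, without advancing time (a new reading comes with each control period).
- cams.grab_frame(name): name is "side" or "top" or "wrist"; returns the picture (400x640x3 uint8, red, green, blue); there is no depth.
- cams.calibration(name): a dict with "camera_matrix" (3x3 intrinsics, pixels), "rvec" (rotation vector, rad) and "tvec" (3), from world to camera coordinates, as OpenCV has them. Camera axes: x right, y down, z forward; pixel columns grow to the right and rows downward; lengths in mm; the calibration is good to about 2 mm. A picture is of the moment at which its call begins: read the wrist's pose just before it. calibration takes no time and is no camera call; for the wrist camera it gives the pose at the moment of the call.
- env.job_done(): hands the job in, once; it reports no verdict.
Trained networks look in the newest picture that a camera, given by its name, has taken for a name from the list of things; names that differ only in an ending like _2 or _b are one class to them, and where a whole thing is asked for, a point or a joint stands for the part that bears it (a point fixed in the world has none). Each returns a list of dicts, best first, with "confidence" (0 to 1); they miss things now and then, are a little off and sometimes report something else, mostly with a low value. They report only what shows in the picture. A call takes as long as a camera call. They do not tell look-alikes from the thing itself.
- spotter.masks_of(camera, target): "region" (400x640 bool, what is visible of it) and "extent" ([left, top, right, bottom] in pixels, round what is visible of it).
The state is a dict: "time_s": time; "qpos": joint angles; "qvel": joint speeds; "effort": joint torques, N m; "ee_pos": TCP position; "ee_rot": TCP orientation; "force": force on the tool from outside, world axes, zero at the start; "torque": the same for the moment, N m; "gripper_width": finger opening in mm.
Only numpy, scipy, OpenCV 4.12 (cv2) and the standard library are available. Lean on these libraries where they do the work, as an engineer would, in place of code of your own. Each camera call takes 0.05 s, during which the arm holds its last target.

### The job

First lift the yellow-green ball out of the metal tray and lower it gently into the deep grey pot, letting go only when it rests on the bottom. Then fold the tray's blue end gate down to its stop, tip the tray up by its red handle so that the three resin blocks slide out over the gate into the black case without being touched by the gripper, and lower the empty tray back level under control, not letting it drop. Leave the gate down and everything else on the table where it stands.

Things in the scene. Friction and masses are not known exactly. Their poses are not given: they have to be found in the camera images.
- stand: Tipping stand, fixed: dark base plate 260 x 190 x 12 mm with two cheeks that carry the tray. Origin: centre of its underside on the table. Its x axis runs level from the pouring (gate) end to the handle end; y is level across the tray, z up. The tray's pivot line is parallel to y, at x = -120, z = 125 mm in this frame.
- tray_floor (a point): Centre of the tray floor's upper face, 137 mm above the table when level. Bare aluminium tray 240 x 160 mm; 6 mm walls 33 mm above the floor on both sides and the handle end. Axes turn with the tray (x to the handle, z out of the floor). The ball's rubber nest ring is 70 mm from here towards the handle; the blocks lie on the gate side.
- tray (a joint): Tipping angle of the tray about its pivot at the gate end: 0 = level, resting on the posts (start), grows as the handle end goes up, stop at 0.7 rad. It falls back by its weight (tray 0.55 kg) if let go. Blocks start to slide at about 0.25 to 0.36 rad.
- handle_grip (a point): Grip point of the red handle: flat paddle 60 mm wide (tray y), 8 mm thick, rising from the tray's end wall and leaning outward by 40 degrees from the tray's z towards its x. The point is mid thickness and width, 25 mm below the free upper edge, 45 mm along the paddle from the wall's top; from the pivot 269 mm along tray x, 79.5 mm along tray z. Site axes: those of the tray.
- gate (a joint): Angle of the blue end gate against the tray: 0 = upright, closing the tray's end; grows as its top swings outward and down; stop at 1.75 rad (10 degrees past the line of the floor). Stiff hinge (0.05 N m), so it stays where it is left.
- gate_hinge (a point): Hinge line of the gate (middle of it), 4 mm below the tray floor's upper face at the pouring end; axes turn with the gate, y along the hinge. The gate is a plate 158 mm wide, 5 mm thick, reaching 64 mm from the hinge line.
- gate_top (a point): Middle of the gate's upper edge. At start straight above the hinge line by 64 mm, so that it stands 27 mm above the side walls and 36 mm above the blocks. Pushing the gate's top from inside the tray outward and then down swings it open.
- ball_center (a point): Centre of the yellow-green ball, 60 mm across, about 0.12 kg, at start lying in the rubber nest ring in the handle end of the tray, its centre 33 mm above the tray floor.
- pot_in (a point): Centre of the inner floor of the deep grey pot with an orange band (fixed, upright): inner diameter 148 mm, depth 72 mm, rim 80 mm above the table, inner floor 8 mm above it. A rubber nest ring (outer diameter 60 mm, 11 mm high) lies on its floor; a ball in it has its centre 33 mm above this point.
- case_in (a point): Centre of the inner floor of the open black case below the gate (fixed), outside 210 x 190 x 60 mm, walls 6 mm, the wall farthest from the tray 110 mm high; floor 6 mm above the table. Its x axis points towards the tray.
- block1_mid (a point): Middle of the amber resin block, 66 x 36 x 24 mm, 0.07 kg, long axis x, lying in the tray.
- block2_mid (a point): Middle of the green resin block, same size, lying in the tray.
- block3_mid (a point): Middle of the ivory resin block, same size, lying in the tray.
- lens: Bystander: black lens standing upright, 78 mm across, 100 mm high. Origin under its centre. It and the pot may stand in each other's place.
- cap: Bystander: black lens cap, 66 mm disc, 10 mm high. Origin under its centre.
- brush: Bystander: brush lying flat, 140 mm long.
- bottle: Bystander: white bottle, 48 mm across, 120 mm high. Origin under its centre.
- battery: Bystander: black battery, 60 x 40 x 30 mm. Origin under its centre.
- clamp: Bystander: orange clamp, 110 x 30 x 20 mm, lying flat.
There are look-alikes about, which are no part of the job. Of the things like the part that bears ball_center, leave any that is brown; of the rest the larger one is meant. There is more than one size of the part that bears block1_mid; the job needs the smaller.

How it is judged:
By the outcome, as a careful person would: the job done as asked, in the order asked, and still so for the second after the job is handed in, with the robot touching nothing.
It also fails if it takes over 67 s, if anything falls off the work surface, if the arm or the gripper's body presses on something with over 40 N, if the wrist force passes 120 N, or if a joint passes its speed limit or range.

## Working session

There is one attempt and no reset: what is moved stays moved. The work goes in short steps, Python scripts to look and compute and a tool call to move; the robot and the scene stay as the last step left them, time stands still between calls to the robot, and variables do not carry over. Pictures are saved under pics/ and viewed, and the job is handed in when it is done.

Besides the shell and the picture viewer there is one more tool, called as name(argument=value, ...), one argument or row to a line, values as JSON. apply_moves: Moves the arm, as the interface text tells. Its arguments: {"type":"object","properties":{"plan":{"type":"array"},"squeeze":{"type":"number"}},"required":["plan"]}

```bash
ls; mkdir -p pics; python3 - <<'E'
from workcell import env, cams, spotter
import cv2
print(env.state()); print(env.grip_depth)
for n in ["side","top","wrist"]:
    im=cams.grab_frame(n); cv2.imwrite(f"pics/{n}0.png",im[:,:,::-1])
    c=cams.calibration(n); print(n,c)
E
```

```text
pics
{'time_s': 0.0, 'qpos': array([ 7.61465276e+01,  1.83527107e+01,  8.97072312e+01,  2.60759241e-04,
        7.20425653e+01, -1.14665106e+00]), 'qvel': array([ 0.08229498, -0.06610602, -0.01967849, -0.01098316,  0.0036866 ,
       -0.04177931]), 'effort': array([ 1.20428620e-03, -4.12446570e+01, -2.31973189e+01,  7.28148851e-02,
        4.56292438e-02, -1.56745873e-04]), 'ee_pos': array([126.36254129, 560.42617141, 213.10396003]), 'ee_rot': array([-1.79897518e+02, -2.29918380e-03,  1.67293096e+02]), 'force': array([-0.43702776, -0.06454942, -0.02902394]), 'torque': array([ 0.0180954 ,  0.02363072, -0.0067931 ]), 'gripper_width': 90.9147514071183}
18.8
side {'camera_matrix': array([[401.42948094,   0.        , 314.43210218],
       [  0.        , 401.42948094, 207.67764224],
       [  0.        ,   0.        ,   1.        ]]), 'rvec': array([ 2.16756614, -0.23373926,  0.08921497]), 'tvec': array([-566.00808651,  204.2054163 , 1157.6679006 ])}
top {'camera_matrix': array([[445.0689183 ,   0.        , 324.70252713],
       [  0.        , 445.0689183 , 195.79171736],
       [  0.        ,   0.        ,   1.        ]]), 'rvec': array([ 2.22535461, -2.17248177,  0.081598  ]), 'tvec': array([  14.49717155,  594.30730245, 1273.28136868])}
wrist {'camera_matrix': array([[341.71378054,   0.        , 315.38146632],
       [  0.        , 341.71378054, 197.05708755],
       [  0.        ,   0.        ,   1.        ]]), 'rvec': array([-2.28122201, -1.82573436, -0.24179873]), 'tvec': array([-573.26499655,  -30.94520047,  391.50610494])}
```

View pics/side0.png

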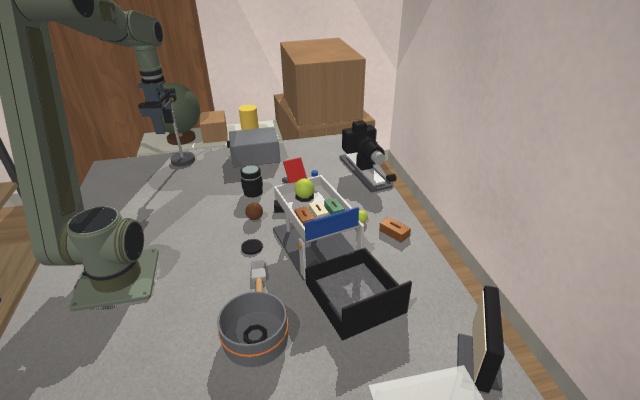

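View pics/top0.png

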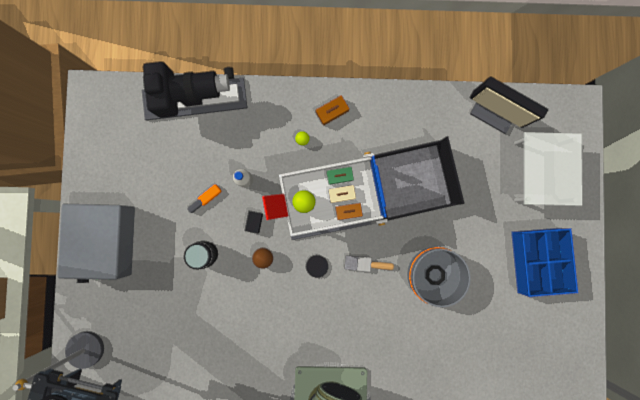

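View pics/wrist0.png

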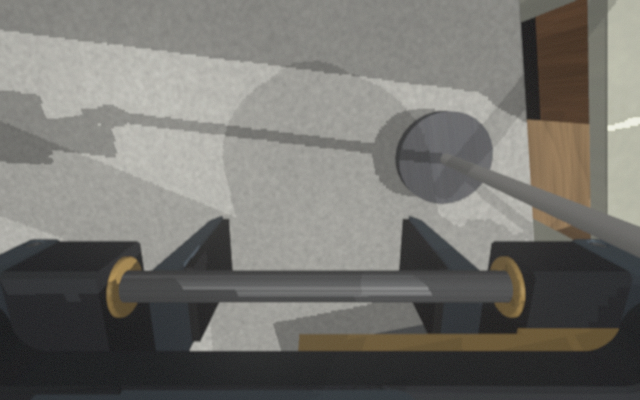

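```bash
cat > h.py <<'E'
import numpy as np, cv2
from workcell import env, cams, spotter
def P(n):
    c=cams.calibration(n); R,_=cv2.Rodrigues(np.array(c['rvec'])); t=np.array(c['tvec']).reshape(3)
    return np.array(c['camera_matrix']),R,t
def ray(n,uv,cal=None):
    K,R,t=cal or P(n); d=R.T@np.linalg.solve(K,[uv[0],uv[1],1]); return -R.T@t,d/np.linalg.norm(d)
def atz(n,uv,z,cal=None):
    o,d=ray(n,uv,cal); return o+d*(z-o[2])/d[2]
def tri(*rs):
    A=np.zeros((3,3));b=np.zeros(3)
    for o,d in rs:
        M=np.eye(3)-np.outer(d,d);A+=M;b+=M@o
    X=np.linalg.solve(A,b); return X,[np.linalg.norm((np.eye(3)-np.outer(d,d))@(X-o)) for o,d in rs]
def proj(n,X,cal=None):
    K,R,t=cal or P(n); p=(R@np.atleast_2d(X).T).T+t; q=(K@p.T).T; return q[:,:2]/q[:,2:]
def cen(r):
    ys,xs=np.nonzero(r); return xs.mean(),ys.mean()
E
python3 - <<'E'
from h import *
for n in ["top","side"]:
    im=cams.grab_frame(n)
    for t in ["ball_center","pot_in","block1_mid","gate","handle_grip","lens","case_in"]:
        for r in spotter.masks_of(n,t): print(n,t,round(r['confidence'],2),r['extent'],np.round(cen(r['region']),1),r['region'].sum())
    x,y,w,h=((265,125,210,150) if n=="top" else (230,140,190,230))
    s=800/w if w/h>1.34 else 600/h
    cv2.imwrite(f"pics/{n}_crop.png",cv2.resize(im[y:y+h,x:x+w,::-1],None,fx=s if s<4 else 3.8,fy=s if s<4 else 3.8,interpolation=cv2.INTER_CUBIC)); print(s)
E
```

```text
top ball_center 0.62 [249.3, 245.7, 274.0, 267.6] [262.  257.5] 376
top ball_center 0.42 [296.9, 129.5, 310.3, 146.5] [301.8 137.7] 152
top pot_in 0.58 [408.4, 247.2, 469.8, 307.3] [438.3 276.2] 3006
top block1_mid 0.84 [314.4, 94.5, 348.8, 123.6] [331.3 109.8] 587
top block1_mid 0.6 [335.7, 205.5, 361.6, 218.7] [348.2 211. ] 351
top block1_mid 0.38 [183.3, 241.0, 220.1, 270.7] [200.5 254.7] 761
top gate 0.62 [262.0, 148.9, 387.3, 237.1] [328.4 198.3] 5661
top gate 0.61 [372.2, 155.8, 388.2, 218.6] [377.7 185.6] 424
top handle_grip 0.59 [261.8, 156.0, 383.5, 236.2] [326.8 196. ] 5029
top lens 0.64 [181.3, 239.9, 217.9, 272.6] [200.1 254.5] 790
top case_in 0.94 [377.0, 132.9, 466.2, 219.8] [418.6 178.6] 5215
3.8095238095238093
side ball_center 0.7 [244.5, 199.5, 265.1, 218.9] [254.2 210.6] 242
side ball_center 0.57 [292.3, 176.5, 314.4, 201.1] [303.9 187.7] 316
side pot_in 0.92 [217.4, 290.4, 288.9, 364.6] [253.  328.1] 4347
side block1_mid 0.89 [379.5, 215.6, 411.1, 239.9] [394.9 229. ] 473
side block1_mid 0.7 [293.5, 204.2, 314.2, 224.5] [303.3 214.5] 206
side block1_mid 0.41 [216.3, 291.4, 290.9, 364.7] [253.1 328.3] 4382
side gate 0.71 [305.4, 206.7, 359.6, 244.6] [331.4 224.2] 1106
side gate 0.41 [273.7, 152.8, 359.5, 245.3] [313.6 204.3] 2990
side handle_grip 0.71 [275.2, 156.0, 358.2, 242.1] [313.3 204.1] 3072
side handle_grip 0.59 [298.0, 204.8, 313.9, 224.6] [304.  214.3] 183
side lens 0.71 [238.3, 166.4, 263.1, 196.7] [251.5 180.2] 594
side lens 0.5 [273.5, 156.7, 365.3, 280.2] [313.8 221.4] 5454
side case_in 0.94 [309.1, 250.4, 409.7, 341.4] [356.5 291.9] 5941
2.608695652173913
```

View pics/top_crop.png

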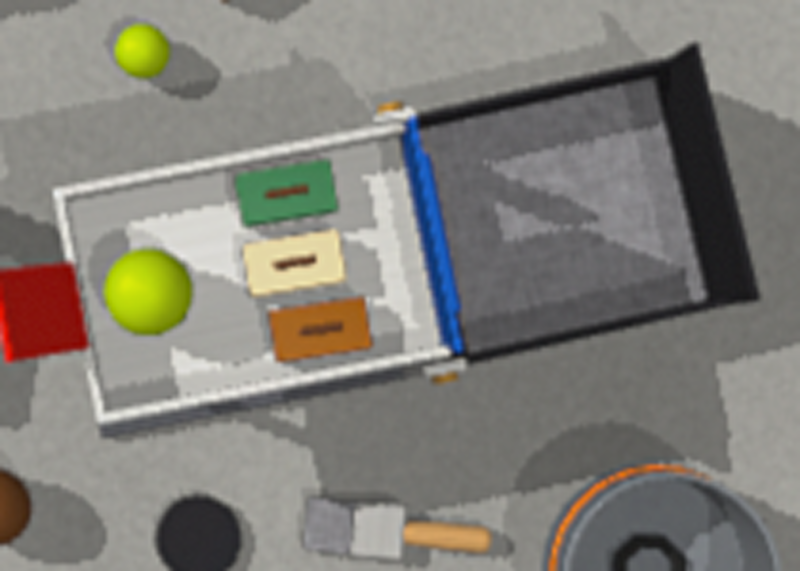

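View pics/side_crop.png

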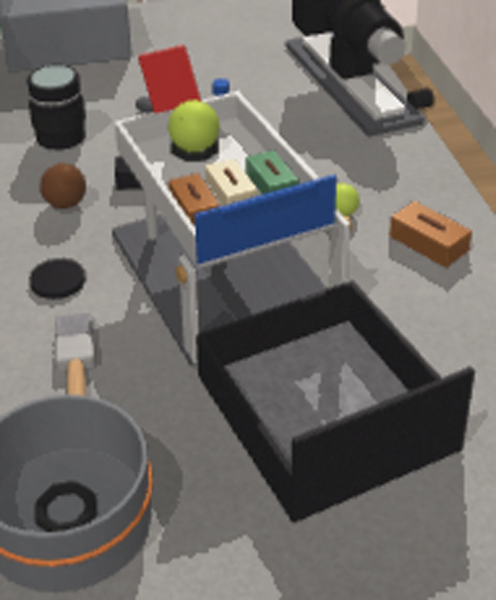

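```bash
cat > fit.py <<'E'
from h import *
from scipy.optimize import least_squares
T,S=P("top"),P("side")
f=lambda p:(265+p[0]/3.81,125+p[1]/3.81); g=lambda p:(230+p[0]/2.609,140+p[1]/2.609)
pairs={"gate_n":(f((458,353)),g((197,212))),"gate_f":(f((408,120)),g((335,178))),"endn":(f((100,422)),g((117,122))),"endf":(f((57,190)),g((237,95)))}
for k,(a,b) in pairs.items(): print(k,*[np.round(v,1) for v in tri(ray(0,a,T),ray(0,b,S))])
# local coords in tray x from pivot; stand frame
loc={"gate_n":(-120-2.5,79,197),"gate_f":(-120-2.5,-79,197),"endn":(120,80,170),"endf":(120,-80,170)}
def W(p,l): c,s=np.cos(p[2]),np.sin(p[2]); return np.array([p[0]+c*l[0]-s*l[1],p[1]+s*l[0]+c*l[1],l[2]])
def res(p):
    r=[]
    for k in pairs:
        X=W(p,loc[k]); r+=list(proj(0,X,T)[0]-pairs[k][0]); r+=list(proj(0,X,S)[0]-pairs[k][1])
    return r
for sg in (1,-1):
  for k in loc: loc[k]=(loc[k][0],-loc[k][1],loc[k][2])
  o=least_squares(res,[600,0,1.7]); print(o.x,np.degrees(o.x[2]),o.cost,np.round(o.fun,1))
im={n:cams.grab_frame(n) for n in("top","side")}
c={}
for n,box in (("top",(285,185,325,220)),("side",(290,172,318,203))):
    h=cv2.cvtColor(im[n],cv2.COLOR_RGB2HSV); m=cv2.inRange(h,(25,120,50),(45,255,255))>0
    k=np.zeros_like(m);k[box[1]:box[3],box[0]:box[2]]=1; m&=k; (x,y),r=cv2.minEnclosingCircle(np.argwhere(m)[:,::-1].astype(np.float32)); c[n]=(x,y); print(n,cen(m),x,y,r,m.sum())
print("ball",tri(ray(0,c["top"],T),ray(0,c["side"],S)))
for n in im: 
    h=cv2.cvtColor(im[n],cv2.COLOR_RGB2HSV); m=((h[...,0]<4)|(h[...,0]>176))&(h[...,1]>180)&(h[...,2]>60); m[:, :255]=0;m[:,310:]=0;m[250:]=0
    q=cv2.minAreaRect(np.argwhere(m)[:,::-1].astype(np.float32)); print(n,np.round(cv2.boxPoints(q),1).tolist(),m.sum())
# pot: ring centre & rim
E
python3 fit.py
python3 - <<'E'
import cv2
a=cv2.imread('pics/top0.png')[235:315,395:480]; b=cv2.imread('pics/side0.png')[285:370,210:295]
import numpy as np
cv2.imwrite('pics/pot.png',np.hstack([cv2.resize(a,(395,395*80//85),interpolation=2),cv2.resize(b,(395,395),interpolation=2)[:371]]))
E
```

```text
gate_n [ 533.5 -120.3  200.8] [1.3 1.3]
gate_f [685.8 -85.8 193.1] [0.3 0.3]
endn [481.6 113.5 171.1] [0.5 0.5]
endf [634.5 147.2 167. ] [1.4 1.4]
[585.2924817   19.36991563   2.01668911] 115.54777462931337 13007.612668328835 [-24.1 -71.1  58.1 -21.1  15.1  47.4 -40.2  13.6 -17.7 -49.4  36.6 -12.4
  19.1  68.9 -52.   15. ]
[583.46503784  14.9284973    1.7860023 ] 102.33039423719833 5.053857621589657 [ 0.4 -0.  -0.8  1.6  1.1 -0.7  0.5 -0.8 -0.6  0.5 -0.8  0.1 -1.  -0.2
  0.8 -1.2]
top (np.float64(303.3126550868486), np.float64(201.2258064516129)) 303.2727355957031 201.0 11.448863983154297 403
side (np.float64(303.875), np.float64(188.02702702702703)) 303.5769348144531 187.85897827148438 9.868151664733887 296
ball (array([568.13296602,  85.61105085, 171.44303415]), [np.float64(1.94505307230305), np.float64(1.9450530723029926)])
top [[262.1000061035156, 196.1999969482422], [283.3999938964844, 192.39999389648438], [287.5, 215.60000610351562], [266.20001220703125, 219.3000030517578]] 494
side [[283.20001220703125, 162.10000610351562], [299.5, 157.39999389648438], [305.3999938964844, 178.0], [289.1000061035156, 182.6999969482422]] 355
```

View pics/pot.png

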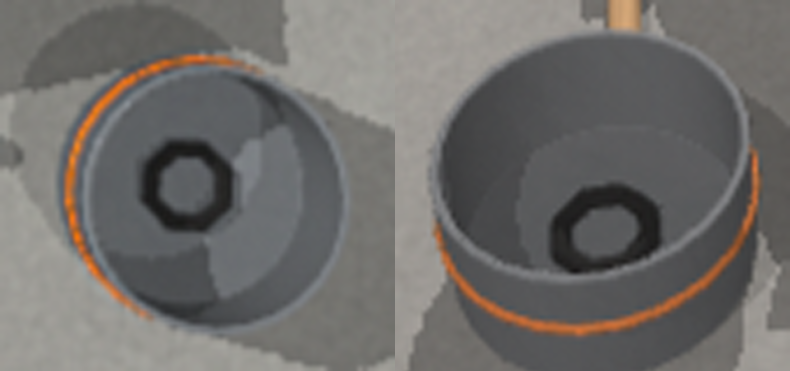

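```bash
python3 - <<'E'
from h import *
T,S=P("top"),P("side")
print("pot ring",tri(ray(0,(435.5,275.0),T),ray(0,(255.2,334.7),S)))
print("ring@17",atz(0,(435.5,275),17,T),atz(0,(255.2,334.7),17,S),"rim@80",atz(0,(441.3,277.6),80,T), "rim side@80",atz(0,(210+(592-395)/4.647,285+156/4.647),80,S))
print("lampbase",atz(0,(84,352),10,T),atz(0,(182,160),10,S))
print(proj(0,[[126,561,214],[126,561,300]],T),proj(0,[[126,561,214],[126,561,300]],S))
a=cv2.imread('pics/top0.png')[300:400,0:200]; b=cv2.imread('pics/side0.png')[0:200,80:300]
cv2.imwrite('pics/lamp_t.png',cv2.resize(a,None,fx=4,fy=4,interpolation=2));cv2.imwrite('pics/lamp_s.png',cv2.resize(b,None,fx=3,fy=3,interpolation=2))
E
```

```text
pot ring (array([ 372.48468049, -296.09670122,   16.05802953]), [np.float64(0.44325182176955796), np.float64(0.44325182176943345)])
ring@17 [ 373.03557317 -295.86312691   17.        ] [ 372.08269369 -296.78652678   17.        ] rim@80 [ 373.3970383  -295.07837148   80.        ] rim side@80 [ 372.1041137  -300.61290752   80.        ]
lampbase [134.32738725 700.01351245  10.        ] [137.29240713 688.97897134  10.        ]
[[ 97.77992291 381.71952162]
 [ 78.39572497 395.82285253]] [[165.14999196 127.75908804]
 [159.55664444 105.6386733 ]]
```

View pics/lamp_t.png

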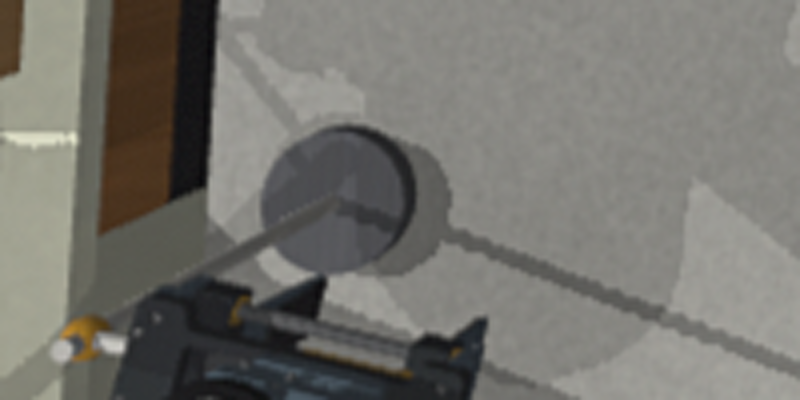

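View pics/lamp_s.png

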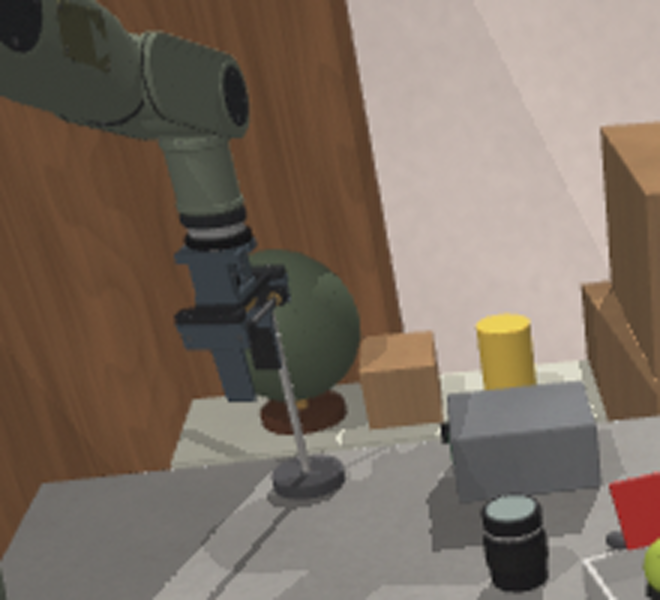

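apply_moves(
  plan=[
    {"jaw":0,"delta_pos":[-60,-40,-20],"spin":0.14},
    {"jaw":0,"delta_pos":[-535,-367,-87],"spin":1.134},
    {"jaw":0,"delta_pos":[-535,-367,-87],"spin":1.134},
    {"jaw":0,"delta_pos":[-535,-367,-87],"spin":1.134},
    {"jaw":0,"delta_pos":[-535,-367,-87],"spin":1.134},
    {"jaw":0,"delta_pos":[-535,-367,-87],"spin":1.134},
    {"jaw":0,"delta_pos":[-535,-367,-87],"spin":1.134},
    {"jaw":0,"delta_pos":[-535,-367,-87],"spin":1.134},
  ],
  squeeze=15,
)

```text
time_s: 2.05
ee_pos: [464.2, 196.7, 283.1]
ee_rot: [179.9, -0.0, 102.3]
force: [1.1, 0.1, -0.4]
gripper_width: 91.1
```

```bash
cat >> h.py <<'E'
def goto(x,y,z,yaw=102.33):
    s=env.state(); p=np.array(s['ee_pos']); rr=s['ee_rot']
    from scipy.spatial.transform import Rotation as Ro
    R=Ro.from_euler('xyz',rr,degrees=True).as_matrix()
    d=R.T@(np.array([x,y,z])-p); dy=(yaw-rr[2]+90)%180-90
    print('t',round(s['time_s'],2),'p',np.round(p,1),'rot',np.round(rr,2),'F',np.round(s['force'],1),'w',round(s['gripper_width'],1),'-> d',np.round(d,1),'spin',round(-np.radians(dy),3))
def tw(a,b,c,pose=(583.465,14.93,1.786)): # stand->world
    x,y,t=pose; return np.array([x+np.cos(t)*a-np.sin(t)*b,y+np.sin(t)*a+np.cos(t)*b,c])
E
python3 -c "
from h import *
goto(568.3,84.5,300)
cv2.imwrite('pics/w1.png',cams.grab_frame('wrist')[:,:,::-1])"
```

```text
t 2.05 p [464.2 196.7 283.1] rot [ 1.7994e+02 -3.0000e-02  1.0229e+02] F [ 1.1  0.1 -0.4] w 91.1 -> d [-131.8   77.9  -16.9] spin -0.001
```

View pics/w1.png

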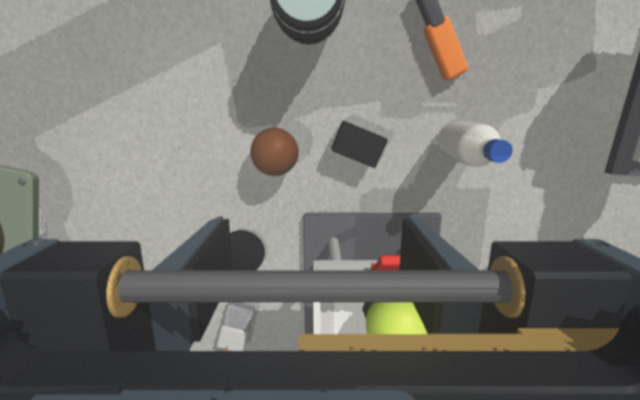

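apply_moves(
  plan=[
    {"jaw":0,"delta_pos":[-60,22,-17],"spin":0},
    {"jaw":0,"delta_pos":[-115,43,-17],"spin":0},
    {"jaw":0,"delta_pos":[-170,63,-17],"spin":0},
    {"jaw":0,"delta_pos":[-220,78,-17],"spin":0},
    {"jaw":0,"delta_pos":[-220,78,-17],"spin":0},
    {"jaw":0,"delta_pos":[-220,78,-17],"spin":0},
    {"jaw":0,"delta_pos":[-220,78,-17],"spin":0},
    {"jaw":0,"delta_pos":[-220,78,-17],"spin":0},
  ],
)

```text
time_s: 3.1
ee_pos: [591.1, -6.4, 302.9]
ee_rot: [179.6, 0.3, 102.1]
force: [-0.2, -0.9, -0.2]
gripper_width: 91.4
```

```bash
python3 -c "
from h import *
goto(568.3,84.5,300)
cal=P('wrist')
im=cams.grab_frame('wrist')
cv2.imwrite('pics/w2.png',im[:,:,::-1])
np.savez('w2.npz',K=cal[0],R=cal[1],t=cal[2])
print(np.round(proj(0,[tw(70,0,170),tw(149,0,204.5),tw(149+16.1,30,204.5+19.2),tw(149+16.1,-30,204.5+19.2),tw(120,80,170),tw(120,-80,170)],cal),1))
"
```

```text
t 3.1 p [591.1  -6.4 302.9] rot [179.64   0.35 102.11] F [-0.2 -0.9 -0.2] w 91.4 -> d [93.7 -3.3  2.3] spin -0.004
[[310.3  78.8]
 [308.9 -46.9]
 [259.4 -90.2]
 [357.2 -90.3]
 [209.8  13.1]
 [409.6  12.6]]
```

View pics/w2.png

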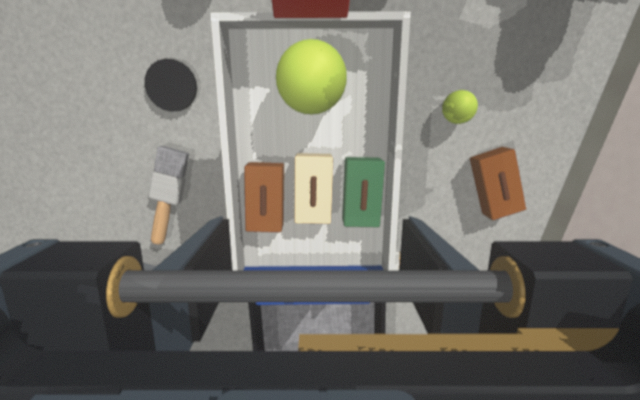

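apply_moves(
  plan=[
    {"jaw":0,"delta_pos":[50,-2,10],"spin":0},
    {"jaw":0,"delta_pos":[94,-3,25],"spin":0},
    {"jaw":0,"delta_pos":[94,-3,60],"spin":0},
    {"jaw":0,"delta_pos":[94,-3,95],"spin":0},
    {"jaw":0,"delta_pos":[94,-3,125],"spin":0},
    {"jaw":0,"delta_pos":[94,-3,145],"spin":0},
    {"jaw":0,"delta_pos":[94,-3,151],"spin":0},
    {"jaw":0,"delta_pos":[94,-3,151],"spin":0},
  ],
)

```text
time_s: 4.15
ee_pos: [569.8, 84.3, 151.6]
ee_rot: [179.6, 0.4, 102.1]
force: [-0.9, -0.5, -0.2]
gripper_width: 91.1
```

```bash
python3 -c "
from h import *
goto(568.3,84.5,152)
cv2.imwrite('pics/s3.png',cv2.resize(cams.grab_frame('side')[100:260,220:420,::-1],None,fx=3.5,fy=3.5))"
```

```text
t 4.15 p [569.8  84.3 151.6] rot [179.61   0.35 102.13] F [-0.9 -0.5 -0.2] w 91.1 -> d [ 0.5 -1.4 -0.4] spin -0.004
```

View pics/s3.png

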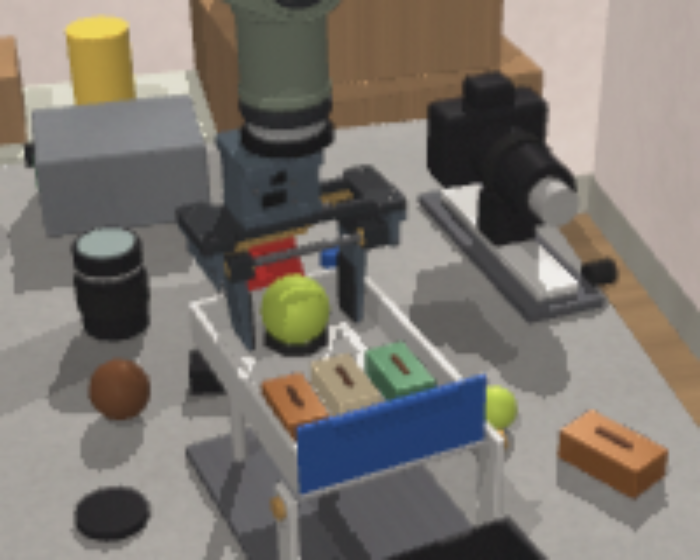

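apply_moves(
  plan=[
    {"jaw":0.5,"delta_pos":[0,-1,0],"spin":0},
    {"jaw":0.5,"delta_pos":[0,-1,0],"spin":0},
    {"jaw":0.5,"delta_pos":[0,-1,0],"spin":0},
    {"jaw":0.5,"delta_pos":[0,-1,0],"spin":0},
    {"jaw":0.5,"delta_pos":[0,-1,0],"spin":0},
    {"jaw":0.5,"delta_pos":[0,-1,-5],"spin":0},
    {"jaw":0.5,"delta_pos":[0,-1,-15],"spin":0},
    {"jaw":0.5,"delta_pos":[0,-1,-25],"spin":0},
  ],
  squeeze=15,
)

```text
time_s: 5.2
ee_pos: [569.2, 84.3, 177.9]
ee_rot: [179.5, 0.4, 102.1]
force: [-0.2, -0.0, -0.7]
gripper_width: 59.3
```

```bash
python3 -c "
from h import *
goto(373,-296,180)
cv2.imwrite('pics/s4.png',cv2.resize(cams.grab_frame('side')[100:260,220:420,::-1],None,fx=3.5,fy=3.5))"
```

```text
t 5.2 p [569.2  84.3 177.9] rot [179.52   0.36 102.12] F [-0.2 -0.  -0.7] w 59.3 -> d [-330.6 -271.7   -2.3] spin -0.004
```

View pics/s4.png

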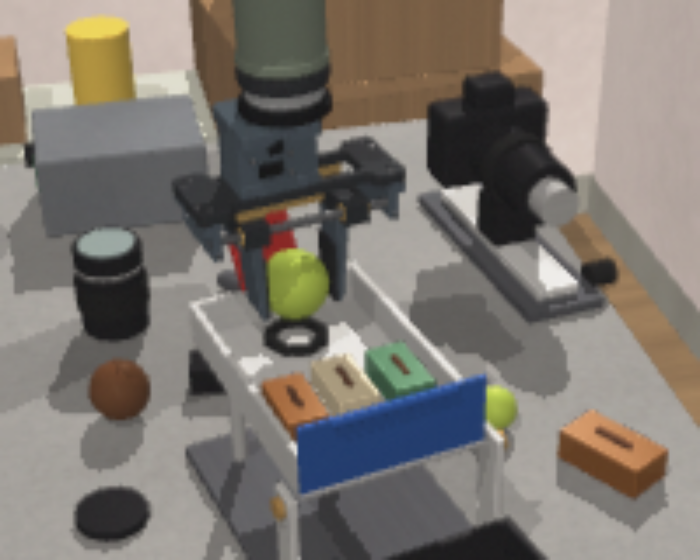

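apply_moves(
  plan=[
    {"jaw":0.5,"delta_pos":[0,0,-40],"spin":0},
    {"jaw":0.5,"delta_pos":[-10,-10,-80],"spin":0},
    {"jaw":0.5,"delta_pos":[-45,-37,-100],"spin":0},
    {"jaw":0.5,"delta_pos":[-85,-70,-100],"spin":0},
    {"jaw":0.5,"delta_pos":[-125,-103,-100],"spin":0},
    {"jaw":0.5,"delta_pos":[-165,-136,-100],"spin":0},
    {"jaw":0.5,"delta_pos":[-205,-169,-100],"spin":0},
    {"jaw":0.5,"delta_pos":[-240,-197,-90],"spin":0},
  ],
)

```text
time_s: 6.25
ee_pos: [426.3, -193.0, 269.9]
ee_rot: [179.2, 0.5, 102.1]
force: [1.0, 0.8, -0.5]
gripper_width: 59.3
```

```bash
python3 -c "
from h import *
goto(373,-296,180)"
```

```text
t 6.25 p [ 426.3 -193.   269.9] rot [179.21   0.49 102.1 ] F [ 1.   0.8 -0.5] w 59.3 -> d [-88.8 -74.9  89.7] spin -0.004
```

apply_moves(
  plan=[
    {"jaw":0.5,"delta_pos":[-35,-30,15],"spin":0},
    {"jaw":0.5,"delta_pos":[-65,-55,30],"spin":0},
    {"jaw":0.5,"delta_pos":[-85,-72,50],"spin":0},
    {"jaw":0.5,"delta_pos":[-89,-75,75],"spin":0},
    {"jaw":0.5,"delta_pos":[-89,-75,100],"spin":0},
    {"jaw":0.5,"delta_pos":[-89,-75,120],"spin":0},
    {"jaw":0.5,"delta_pos":[-89,-75,130],"spin":0},
    {"jaw":0.5,"delta_pos":[-89,-75,130],"spin":0},
  ],
)

```text
time_s: 7.25
ee_pos: [373.5, -296.4, 139.6]
ee_rot: [179.2, 0.5, 102.1]
force: [0.4, -0.0, -0.2]
gripper_width: 59.2
```

```bash
python3 -c "
from h import *
goto(373,-296,23)
for n in ('side','top'):
  im=cams.grab_frame(n); c=proj(n,[[373,-296,40]])[0].astype(int); 
  cv2.imwrite('pics/%s5.png'%n,cv2.resize(im[c[1]-70:c[1]+60,c[0]-80:c[0]+80,::-1],None,fx=4,fy=4))"
```

```text
t 7.25 p [ 373.5 -296.4  139.6] rot [179.23   0.46 102.1 ] F [ 0.4 -0.  -0.2] w 59.2 -> d [  1.4  -2.  116.5] spin -0.004
```

View pics/side5.png

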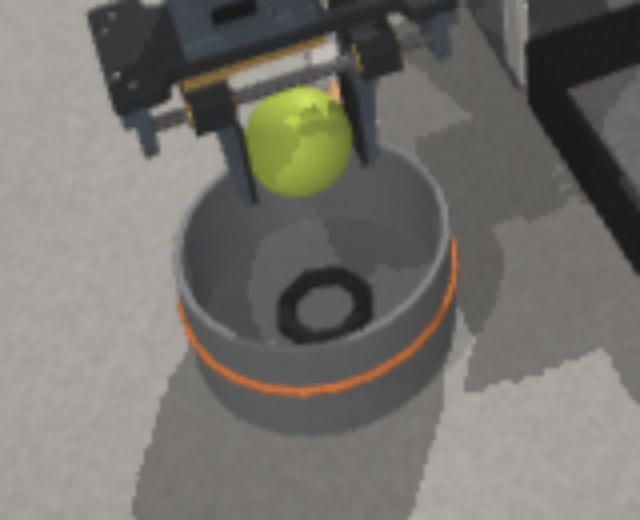

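View pics/top5.png

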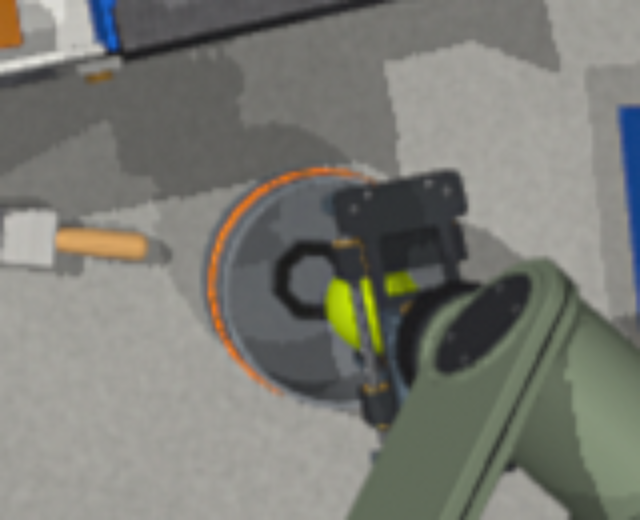

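apply_moves(
  plan=[
    {"jaw":0.5,"delta_pos":[0.5,-1,25],"spin":0},
    {"jaw":0.5,"delta_pos":[0.7,-1,50],"spin":0},
    {"jaw":0.5,"delta_pos":[1,-2,72],"spin":0},
    {"jaw":0.5,"delta_pos":[1,-2,90],"spin":0},
    {"jaw":0.5,"delta_pos":[1,-2,102],"spin":0},
    {"jaw":0.5,"delta_pos":[1,-2,109],"spin":0},
    {"jaw":0.5,"delta_pos":[1,-2,112],"spin":0},
    {"jaw":0.5,"delta_pos":[1,-2,114],"spin":0},
  ],
)

```text
time_s: 8.35
ee_pos: [374.2, -297.3, 26.7]
ee_rot: [179.1, 0.6, 102.1]
force: [0.9, 0.5, -0.6]
gripper_width: 59.2
```

```bash
python3 -c "
from h import *
goto(373,-296,22.5)"
```

```text
t 8.35 p [ 374.2 -297.3   26.7] rot [179.12   0.61 102.1 ] F [ 0.9  0.5 -0.6] w 59.2 -> d [ 1.6 -0.9  4.2] spin -0.004
```

apply_moves(
  plan=[
    {"jaw":0.5,"delta_pos":[1.5,-1,1],"spin":0},
    {"jaw":0.5,"delta_pos":[1.5,-1,2],"spin":0},
    {"jaw":0.5,"delta_pos":[1.5,-1,3],"spin":0},
    {"jaw":0.5,"delta_pos":[1.5,-1,4],"spin":0},
    {"jaw":0.5,"delta_pos":[1.5,-1,4.5],"spin":0},
    {"jaw":0.5,"delta_pos":[1.5,-1,5],"spin":0},
    {"jaw":0.5,"delta_pos":[1.5,-1,5],"spin":0},
    {"jaw":0.5,"delta_pos":[1.5,-1,5],"spin":0},
  ],
)

```text
time_s: 9.35
ee_pos: [373.0, -296.1, 23.3]
ee_rot: [179.1, 0.6, 102.1]
force: [-3.1, 2.8, 14.3]
gripper_width: 59.2
```

```bash
python3 -c "
from h import *
goto(373,-296,22.5)"
```

```text
t 9.35 p [ 373.  -296.1   23.3] rot [179.09   0.64 102.1 ] F [-3.1  2.8 14.3] w 59.2 -> d [0.1 0.  0.8] spin -0.004
```

apply_moves(
  plan=[
    {"jaw":0.5,"delta_pos":[0,0,0],"spin":0},
    {"jaw":0.18,"delta_pos":[0,0,0],"spin":0},
    {"jaw":0.18,"delta_pos":[0,0,0],"spin":0},
    {"jaw":0.12,"delta_pos":[0,0,0],"spin":0},
    {"jaw":0.12,"delta_pos":[0,0,-1],"spin":0},
    {"jaw":0.12,"delta_pos":[0,0,-15],"spin":0},
    {"jaw":0.12,"delta_pos":[0,0,-45],"spin":0},
    {"jaw":0.12,"delta_pos":[0,0,-90],"spin":0},
  ],
)

```text
time_s: 10.35
ee_pos: [370.8, -294.9, 114.2]
ee_rot: [179.2, 0.5, 102.1]
force: [1.8, 0.2, -0.7]
gripper_width: 80.1
```

```bash
python3 -c "
from h import *
h=tw(-75,0,260); print(h); goto(*h)
im=cams.grab_frame('side'); cv2.imwrite('pics/side6.png',cv2.resize(im[240:370,180:340,::-1],None,fx=4,fy=4))"
```

```text
[599.48098058 -58.33996906 260.        ]
t 10.35 p [ 370.8 -294.9  114.2] rot [179.16   0.54 102.11] F [ 1.8  0.2 -0.7] w 80.1 -> d [ 181.9  275.4 -143.5] spin -0.004
```

View pics/side6.png

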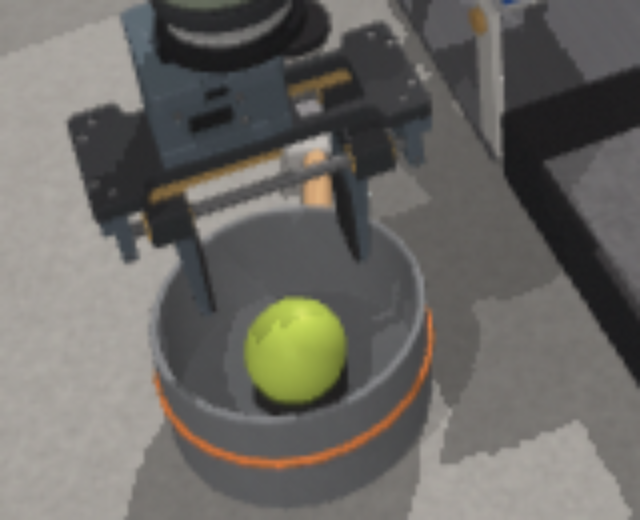

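apply_moves(
  plan=[
    {"jaw":0.5,"delta_pos":[0,0,-55],"spin":0},
    {"jaw":1,"delta_pos":[15,20,-105],"spin":0},
    {"jaw":1,"delta_pos":[45,65,-135],"spin":0},
    {"jaw":1,"delta_pos":[75,113,-145],"spin":0},
    {"jaw":1,"delta_pos":[105,160,-145],"spin":0},
    {"jaw":1,"delta_pos":[135,205,-145],"spin":0},
    {"jaw":1,"delta_pos":[165,250,-145],"spin":0},
    {"jaw":1,"delta_pos":[182,275,-145],"spin":0},
  ],
)

```text
time_s: 11.4
ee_pos: [602.2, -57.6, 268.5]
ee_rot: [178.7, 1.1, 102.2]
force: [0.1, 0.0, 0.8]
gripper_width: 3.2
```

```bash
python3 -c "
from h import *
d=np.load('w2.npz'); cal=(d['K'],d['R'],d['t'])
for u in [(245,231),(283,231),(295,222),(332,222),(344,226),(382,226)]:
  X=atz(0,u,161,cal)[:2]-[583.465,14.93]; t=1.786; print(u,round(np.cos(t)*X[0]+np.sin(t)*X[1],1),round(-np.sin(t)*X[0]+np.cos(t)*X[1],1))
h=tw(-84,0,176); print(h); goto(*h)
im=cams.grab_frame('wrist'); cv2.imwrite('pics/w7.png',im[:,:,::-1])"
```

```text
(245, 231) -69.9 64.8
(283, 231) -70.1 27.7
(295, 222) -60.8 15.8
(332, 222) -61.0 -20.0
(344, 226) -65.2 -31.8
(382, 226) -65.4 -68.8
[601.40289825 -67.13236535 176.        ]
t 11.4 p [602.2 -57.6 268.5] rot [178.67   1.11 102.21] F [0.1 0.  0.8] w 3.2 -> d [-7.3 -4.9 92.6] spin -0.002
```

View pics/w7.png

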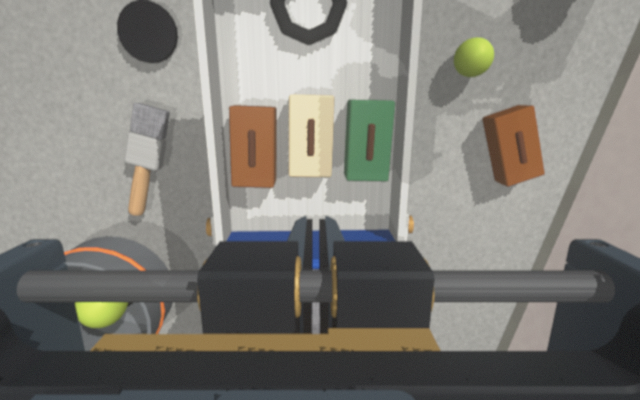

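apply_moves(
  plan=[
    {"jaw":1,"delta_pos":[-5,-3,30],"spin":0},
    {"jaw":1,"delta_pos":[-7,-5,60],"spin":0},
    {"jaw":1,"delta_pos":[-7,-5,82],"spin":0},
    {"jaw":1,"delta_pos":[-8,-5,92],"spin":0},
    {"jaw":1,"delta_pos":[-12,-5,92],"spin":0},
    {"jaw":1,"delta_pos":[-20,-5,92],"spin":0},
    {"jaw":1,"delta_pos":[-30,-5,92],"spin":0},
    {"jaw":1,"delta_pos":[-40,-5,92],"spin":0},
  ],
)

```text
time_s: 12.45
ee_pos: [610.9, -97.2, 177.3]
ee_rot: [178.5, 1.0, 102.3]
force: [-0.2, 1.4, -0.2]
gripper_width: 0.8
```

```bash
python3 -c "
from h import *
for h in [(-155,0,155),(-160,0,140),(-180,0,126)]: goto(*tw(*h))
im=cams.grab_frame('side'); cv2.imwrite('pics/side8.png',cv2.resize(im[130:290,240:440,::-1],None,fx=4,fy=3.7))"
```

```text
t 12.45 p [610.9 -97.2 177.3] rot [178.46   0.98 102.27] F [-0.2  1.4 -0.2] w 0.8 -> d [-39.2  -3.5  22.9] spin -0.001
t 12.45 p [610.9 -97.2 177.3] rot [178.46   0.98 102.27] F [-0.2  1.4 -0.2] w 0.8 -> d [-44.   -3.9  38. ] spin -0.001
t 12.45 p [610.9 -97.2 177.3] rot [178.46   0.98 102.27] F [-0.2  1.4 -0.2] w 0.8 -> d [-63.7  -4.2  52.3] spin -0.001
```

View pics/side8.png

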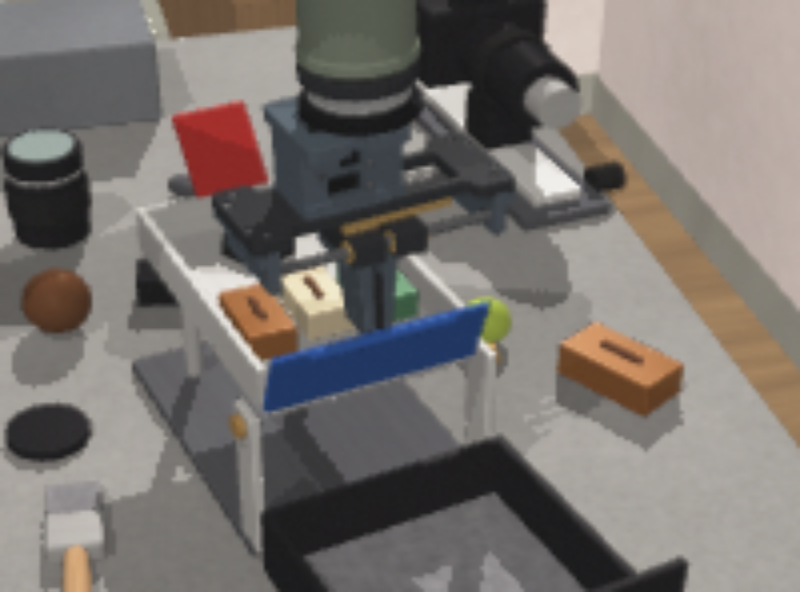

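apply_moves(
  plan=[
    {"jaw":1,"delta_pos":[-12,-3,2],"spin":0},
    {"jaw":1,"delta_pos":[-24,-4,3],"spin":0},
    {"jaw":1,"delta_pos":[-32,-4,12],"spin":0},
    {"jaw":1,"delta_pos":[-39,-4,23],"spin":0},
    {"jaw":1,"delta_pos":[-43,-4,32],"spin":0},
    {"jaw":1,"delta_pos":[-47,-4,39],"spin":0},
    {"jaw":1,"delta_pos":[-56,-4,45],"spin":0},
    {"jaw":1,"delta_pos":[-64,-4,49],"spin":0},
  ],
)

```text
time_s: 13.5
ee_pos: [622.5, -163.1, 129.0]
ee_rot: [178.5, 1.1, 102.2]
force: [-0.2, -0.5, 0.4]
gripper_width: 0.7
```

```bash
python3 -c "
from h import *
for h in [(-180,0,126)]: goto(*tw(*h))
im=cams.grab_frame('side'); cv2.imwrite('pics/side9.png',cv2.resize(im[130:290,240:440,::-1],None,fx=4,fy=3.7))"
```

```text
t 13.5 p [ 622.5 -163.1  129. ] rot [178.47   1.07 102.25] F [-0.2 -0.5  0.4] w 0.7 -> d [ 2.3 -0.2  2.9] spin -0.001
```

View pics/side9.png

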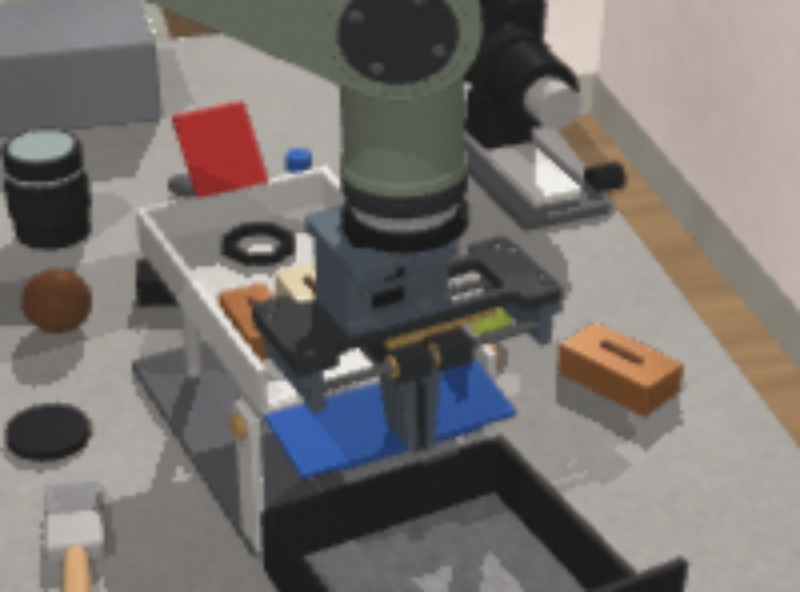

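apply_moves(
  plan=[
    {"jaw":1,"delta_pos":[1,0,1],"spin":0},
    {"jaw":1,"delta_pos":[2,0,2],"spin":0},
    {"jaw":1,"delta_pos":[2,0,3],"spin":0},
    {"jaw":1,"delta_pos":[2,0,3],"spin":0},
    {"jaw":1,"delta_pos":[2,0,3],"spin":0},
    {"jaw":1,"delta_pos":[2,0,3],"spin":0},
    {"jaw":1,"delta_pos":[2,0,3],"spin":0},
    {"jaw":1,"delta_pos":[2,0,3],"spin":0},
  ],
)

```text
time_s: 14.55
ee_pos: [622.7, -163.5, 127.5]
ee_rot: [178.4, 1.3, 102.2]
force: [-1.4, -4.1, 7.5]
gripper_width: 0.2
```

```bash
python3 -c "
from h import *
for h in [(-180,0,126)]: goto(*tw(*h))"
```

```text
t 14.55 p [ 622.7 -163.5  127.5] rot [178.39   1.32 102.25] F [-1.4 -4.1  7.5] w 0.2 -> d [ 2.7 -0.2  1.4] spin -0.001
```

apply_moves(
  plan=[
    {"jaw":1,"delta_pos":[0,0,-15],"spin":0},
    {"jaw":1,"delta_pos":[0,0,-60],"spin":0},
    {"jaw":0.5,"delta_pos":[10,0,-110],"spin":0},
    {"jaw":0,"delta_pos":[55,0,-145],"spin":0},
    {"jaw":0,"delta_pos":[110,0,-165],"spin":0},
    {"jaw":0,"delta_pos":[165,0,-165],"spin":0},
    {"jaw":0,"delta_pos":[220,0,-165],"spin":0},
    {"jaw":0,"delta_pos":[230,0,-165],"spin":0},
  ],
)

```text
time_s: 15.55
ee_pos: [567.4, 67.3, 287.9]
ee_rot: [178.4, 1.3, 102.5]
force: [0.9, -0.8, -0.4]
gripper_width: 57.2
```

```bash
python3 -c "
from h import *
goto(*tw(149,0,185.7))
print(np.round(proj('wrist',[tw(149+16.1,30,204.5+19.2),tw(149+16.1,-30,204.5+19.2),tw(120,30,170),tw(120,-30,170)]),1))
cv2.imwrite('pics/w10.png',cams.grab_frame('wrist')[:,:,::-1])
im=cams.grab_frame('side'); cv2.imwrite('pics/side10.png',cv2.resize(im[130:290,240:440,::-1],None,fx=4,fy=3.7))"
```

```text
t 15.55 p [567.4  67.3 287.9] rot [178.35   1.25 102.5 ] F [ 0.9 -0.8 -0.4] w 57.2 -> d [ 96.6   1.9 100.3] spin 0.003
[[271.8  39.4]
 [367.4  40.2]
 [279.8 110.1]
 [353.4 110.3]]
```

View pics/w10.png

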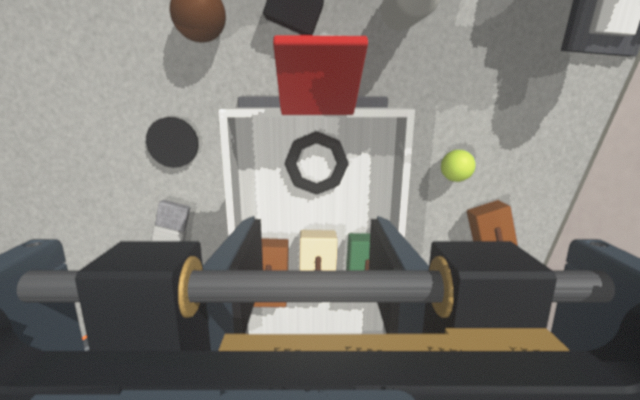

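View pics/side10.png

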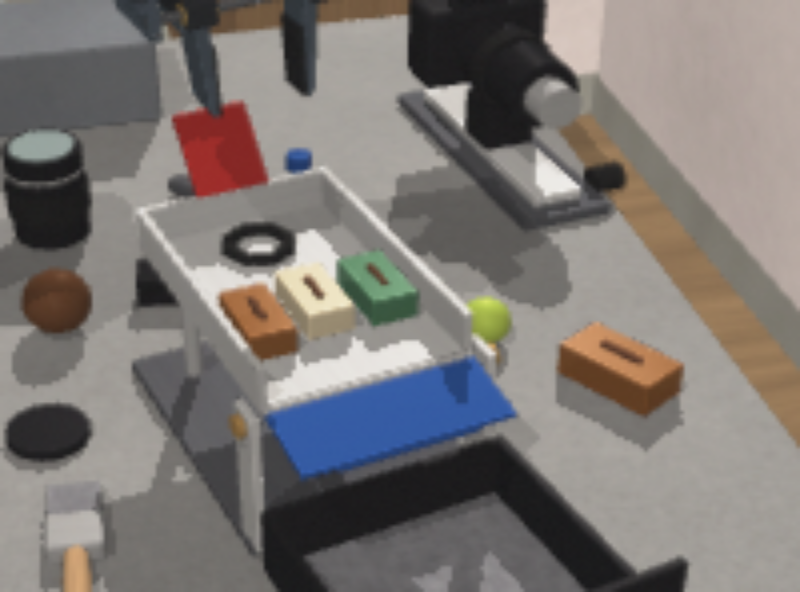

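apply_moves(
  plan=[
    {"jaw":0,"delta_pos":[35,0,0],"spin":0},
    {"jaw":0,"delta_pos":[75,1,5],"spin":0},
    {"jaw":0,"delta_pos":[97,2,25],"spin":0},
    {"jaw":0,"delta_pos":[97,2,50],"spin":0},
    {"jaw":0,"delta_pos":[97,2,75],"spin":0},
    {"jaw":0,"delta_pos":[97,2,92],"spin":0},
    {"jaw":0,"delta_pos":[97,2,100],"spin":0},
    {"jaw":0,"delta_pos":[97,2,100],"spin":0},
  ],
)

```text
time_s: 16.65
ee_pos: [553.0, 157.8, 185.4]
ee_rot: [178.4, 1.3, 102.3]
force: [0.2, 0.0, 0.2]
gripper_width: 91.0
```

```bash
python3 -c "
from h import *
goto(*tw(149,0,185.7))
print('gate top pred side',proj('side',[tw(-183,79,121.6),tw(-183,-79,121.6)]))
im=cams.grab_frame('side'); cv2.imwrite('pics/side11.png',cv2.resize(im[100:260,220:420,::-1],None,fx=4,fy=3.7))"
```

```text
t 16.65 p [553.  157.8 185.4] rot [178.39   1.34 102.32] F [0.2 0.  0.2] w 91.0 -> d [ 3.  -0.7 -0.4] spin -0.0
gate top pred side [[315.01849035 259.28688089]
 [368.86770976 242.14285365]]
```

View pics/side11.png

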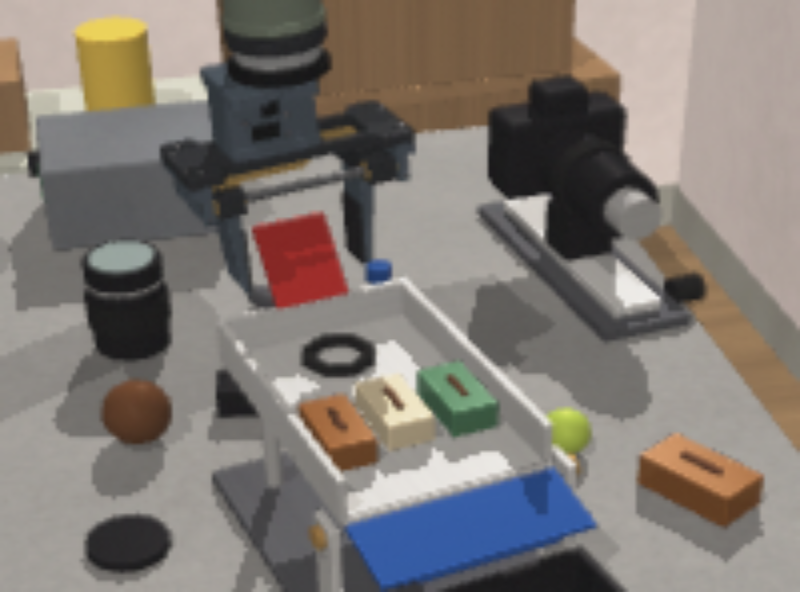

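apply_moves(
  plan=[
    {"jaw":0.5,"delta_pos":[3,0,0],"spin":0},
    {"jaw":0.5,"delta_pos":[3,0,0],"spin":0},
    {"jaw":0.5,"delta_pos":[3,0,0],"spin":0},
    {"jaw":0.5,"delta_pos":[3,0,0],"spin":0},
    {"jaw":0.5,"delta_pos":[3,0,0],"spin":0},
    {"jaw":0.5,"delta_pos":[3,0,0],"spin":0},
    {"jaw":0.5,"delta_pos":[3,0,0],"spin":0},
    {"jaw":0.5,"delta_pos":[3,0,0],"spin":0},
  ],
  squeeze=30,
)

```text
time_s: 17.7
ee_pos: [552.2, 161.0, 186.1]
ee_rot: [178.4, 1.3, 102.3]
force: [-3.2, 0.8, 5.5]
gripper_width: 59.9
```

```bash
cat >> h.py <<'E'
def arc(ths,th0=None):
    from scipy.spatial.transform import Rotation as Ro
    s=env.state(); p=np.array(s['ee_pos']); R=Ro.from_euler('xyz',s['ee_rot'],degrees=True).as_matrix()
    g=p-R[:,2]*env.grip_depth
    X=g[:2]-[583.465,14.93]; t=1.786; a=np.cos(t)*X[0]+np.sin(t)*X[1]; b=-np.sin(t)*X[0]+np.cos(t)*X[1]
    r=np.hypot(a+120,g[2]-125); ph=np.arctan2(g[2]-125,a+120)
    th=ph-np.arctan2(79.5,269)
    print('t',round(s['time_s'],2),'p',np.round(p,1),'rot',np.round(s['ee_rot'],2),'F',np.round(s['force'],1),'w',round(s['gripper_width'],1),'grip local',np.round([a,b,g[2]],1),'r',round(r,1),'theta',round(th,3))
    if th0 is not None: th=th0
    for T in ths:
        f=ph+(T-th); w=tw(-120+r*np.cos(f),b,125+r*np.sin(f))
        print(T,np.round(R.T@(w-g),1))
E
python3 -c "
from h import *
arc([0.02,.05,.1,.15,.2,.25,.3])
im=cams.grab_frame('side'); cv2.imwrite('pics/side12.png',cv2.resize(im[100:260,220:420,::-1],None,fx=4,fy=3.7))"
```

```text
t 17.7 p [552.2 161.  186.1] rot [178.36   1.31 102.31] F [-3.2  0.8  5.5] w 59.9 grip local [ 1.498e+02 -1.000e-01  2.049e+02] r 281.4 theta 0.001
0.02 [-1.7  0.1 -5.2]
0.05 [ -4.6   0.4 -13.1]
0.1 [ -9.9   0.8 -26.1]
0.15 [-15.8   1.1 -38.9]
0.2 [-22.4   1.5 -51.3]
0.25 [-29.5   1.8 -63.4]
0.3 [-37.3   2.2 -75.1]
```

View pics/side12.png

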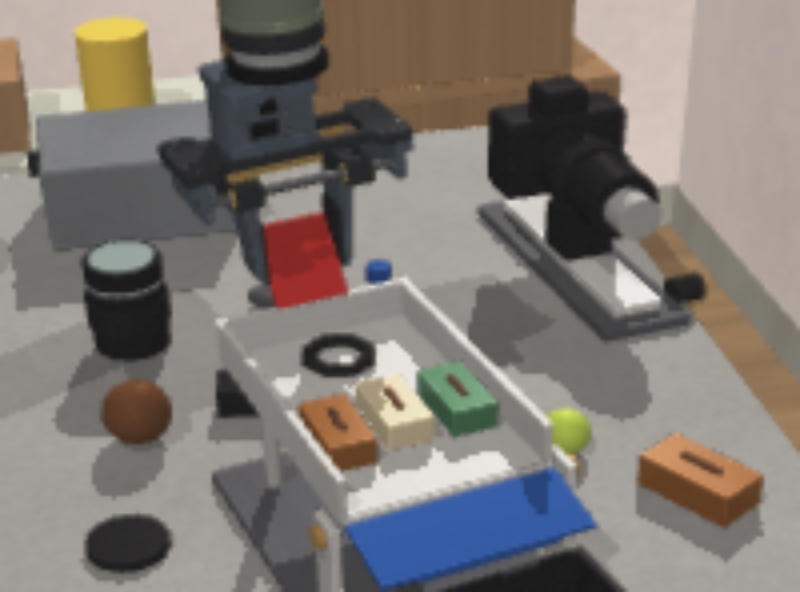

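Grip is firm on the handle (60 mm). Tip along the arc.

apply_moves(
  plan=[
    {"jaw":0.5,"delta_pos":[-1.7,0.1,-5.2],"spin":0},
    {"jaw":0.5,"delta_pos":[-3.6,0.3,-10.5],"spin":0},
    {"jaw":0.5,"delta_pos":[-6.5,0.6,-18],"spin":0},
    {"jaw":0.5,"delta_pos":[-9.9,0.8,-26.1],"spin":0},
    {"jaw":0.5,"delta_pos":[-13,1,-33],"spin":0},
    {"jaw":0.5,"delta_pos":[-15.8,1.1,-38.9],"spin":0},
    {"jaw":0.5,"delta_pos":[-19,1.3,-45],"spin":0},
    {"jaw":0.5,"delta_pos":[-22.4,1.5,-51.3],"spin":0},
  ],
)

```text
time_s: 18.75
ee_pos: [556.9, 139.6, 238.2]
ee_rot: [178.4, 1.4, 102.3]
force: [1.7, -1.6, -6.4]
gripper_width: 60.2
```

```bash
python3 -c "
from h import *
arc([.2,.23,.26,.28,.3,.32,.34,.36,.38,.4])
im=cams.grab_frame('side'); cv2.imwrite('pics/side13.png',cv2.resize(im[100:260,220:420,::-1],None,fx=4,fy=3.7))"
```

```text
t 18.75 p [556.9 139.6 238.2] rot [178.37   1.36 102.31] F [ 1.7 -1.6 -6.4] w 60.2 grip local [ 1.279e+02 -1.000e-01  2.570e+02] r 280.9 theta 0.202
0.2 [ 0.3 -0.   0.4]
0.23 [-4.   0.2 -6.8]
0.26 [ -8.4   0.4 -14. ]
0.28 [-11.5   0.5 -18.7]
0.3 [-14.7   0.7 -23.3]
0.32 [-18.    0.8 -27.9]
0.34 [-21.3   0.9 -32.4]
0.36 [-24.8   1.1 -36.8]
0.38 [-28.3   1.2 -41.2]
0.4 [-31.9   1.3 -45.5]
```

View pics/side13.png

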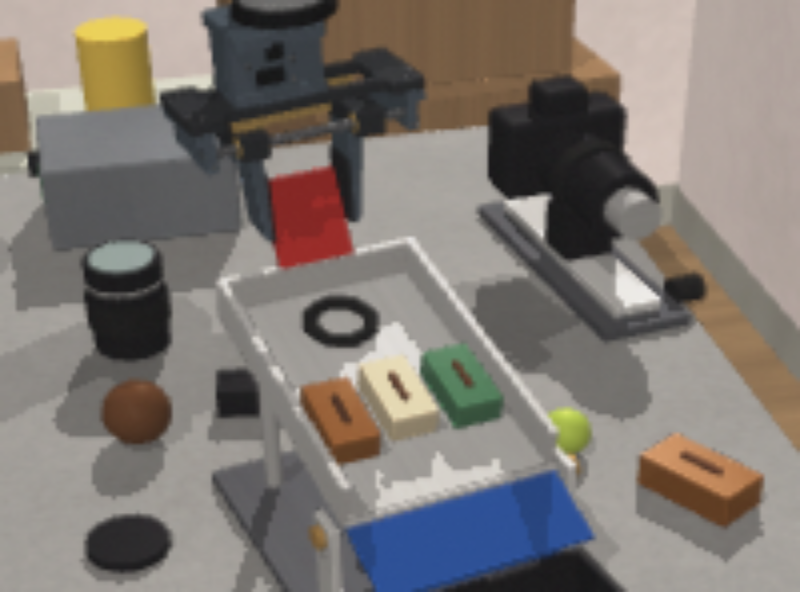

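apply_moves(
  plan=[
    {"jaw":0.5,"delta_pos":[-3,0.1,-5],"spin":0},
    {"jaw":0.5,"delta_pos":[-6,0.3,-10.5],"spin":0},
    {"jaw":0.5,"delta_pos":[-8.4,0.4,-14],"spin":0},
    {"jaw":0.5,"delta_pos":[-11.5,0.5,-18.7],"spin":0},
    {"jaw":0.5,"delta_pos":[-14.7,0.7,-23.3],"spin":0},
    {"jaw":0.5,"delta_pos":[-18,0.8,-27.9],"spin":0},
    {"jaw":0.5,"delta_pos":[-21.3,0.9,-32.4],"spin":0},
    {"jaw":0.5,"delta_pos":[-24.8,1.1,-36.8],"spin":0},
  ],
)

```text
time_s: 19.8
ee_pos: [562.3, 115.5, 276.6]
ee_rot: [178.3, 1.4, 102.3]
force: [3.8, -2.1, -8.5]
gripper_width: 60.5
```

```bash
python3 -c "
from h import *
arc([.36,.38,.4,.42,.44,.46,.48,.5,.55])
im=cams.grab_frame('side'); cv2.imwrite('pics/side14.png',cv2.resize(im[130:340,230:430,::-1],None,fx=2.85,fy=2.85))"
```

```text
t 19.8 p [562.3 115.5 276.6] rot [178.35   1.42 102.3 ] F [ 3.8 -2.1 -8.5] w 60.5 grip local [ 1.032e+02 -2.000e-01  2.954e+02] r 280.8 theta 0.365
0.36 [ 0.8 -0.   1. ]
0.38 [-2.7  0.1 -3.3]
0.4 [-6.3  0.2 -7.6]
0.42 [-10.1   0.3 -11.8]
0.44 [-13.9   0.5 -16. ]
0.46 [-17.7   0.6 -20. ]
0.48 [-21.7   0.7 -24. ]
0.5 [-25.7   0.8 -27.9]
0.55 [-36.2   1.1 -37.3]
```

View pics/side14.png

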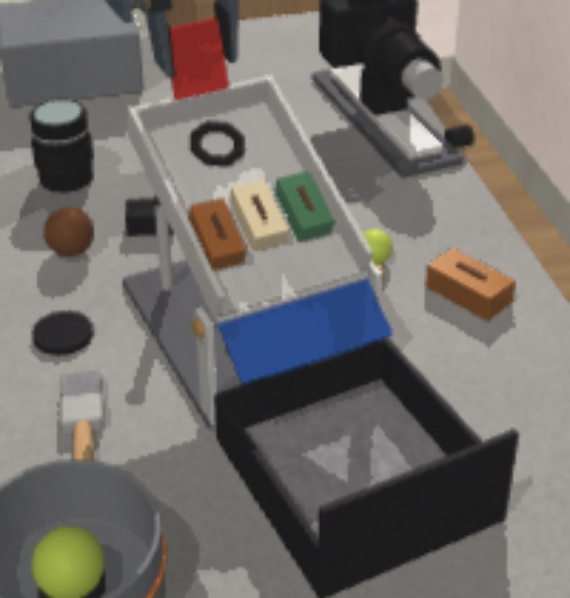

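apply_moves(
  plan=[
    {"jaw":0.5,"delta_pos":[-1.5,0,-2],"spin":0},
    {"jaw":0.5,"delta_pos":[-2.7,0.1,-3.3],"spin":0},
    {"jaw":0.5,"delta_pos":[-4.5,0.1,-5.5],"spin":0},
    {"jaw":0.5,"delta_pos":[-6.3,0.2,-7.6],"spin":0},
    {"jaw":0.5,"delta_pos":[-8.2,0.3,-9.7],"spin":0},
    {"jaw":0.5,"delta_pos":[-10.1,0.3,-11.8],"spin":0},
    {"jaw":0.5,"delta_pos":[-12,0.4,-13.9],"spin":0},
    {"jaw":0.5,"delta_pos":[-13.9,0.5,-16],"spin":0},
  ],
)

```text
time_s: 20.85
ee_pos: [565.3, 101.7, 293.6]
ee_rot: [178.3, 1.5, 102.3]
force: [4.7, -2.4, -8.8]
gripper_width: 60.3
```

```bash
python3 -c "
from h import *
arc([.44,.46,.48,.5,.52,.54,.56,.58,.6])
im=cams.grab_frame('side'); cv2.imwrite('pics/side15.png',cv2.resize(im[130:340,230:430,::-1],None,fx=2.85,fy=2.85))"
```

```text
t 20.85 p [565.3 101.7 293.6] rot [178.33   1.45 102.29] F [ 4.7 -2.4 -8.8] w 60.3 grip local [ 8.920e+01 -2.000e-01  3.124e+02] r 280.9 theta 0.443
0.44 [ 0.6 -0.   0.7]
0.46 [-3.2  0.1 -3.4]
0.48 [-7.2  0.2 -7.4]
0.5 [-11.2   0.3 -11.3]
0.52 [-15.4   0.5 -15.1]
0.54 [-19.6   0.6 -18.8]
0.56 [-23.8   0.7 -22.5]
0.58 [-28.2   0.8 -26. ]
0.6 [-32.6   0.9 -29.5]
```

View pics/side15.png

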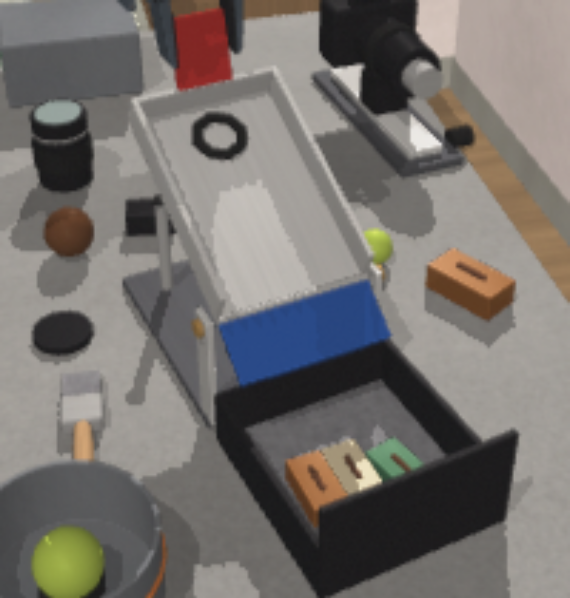

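```bash
python3 -c "
from h import *
arc([.43,.4,.37,.34,.31,.28,.25,.22,.2])"
```

```text
t 20.9 p [565.3 101.5 293.9] rot [178.32   1.47 102.28] F [ 2.9 -2.2 -8.5] w 60.3 grip local [ 8.890e+01 -2.000e-01  3.127e+02] r 280.9 theta 0.445
0.43 [ 2.8 -0.1  3. ]
0.4 [ 8.4 -0.3  9.3]
0.37 [13.8 -0.5 15.7]
0.34 [19.  -0.7 22.4]
0.31 [24.1 -0.9 29.1]
0.28 [28.9 -1.1 36. ]
0.25 [33.5 -1.3 43.1]
0.22 [37.9 -1.5 50.3]
0.2 [40.7 -1.7 55.1]
```

apply_moves(
  plan=[
    {"jaw":0.5,"delta_pos":[2.8,-0.1,3],"spin":0},
    {"jaw":0.5,"delta_pos":[8.4,-0.3,9.3],"spin":0},
    {"jaw":0.5,"delta_pos":[13.8,-0.5,15.7],"spin":0},
    {"jaw":0.5,"delta_pos":[19,-0.7,22.4],"spin":0},
    {"jaw":0.5,"delta_pos":[24.1,-0.9,29.1],"spin":0},
    {"jaw":0.5,"delta_pos":[28.9,-1.1,36],"spin":0},
    {"jaw":0.5,"delta_pos":[33.5,-1.3,43.1],"spin":0},
    {"jaw":0.5,"delta_pos":[37.9,-1.5,50.3],"spin":0},
  ],
)

```text
time_s: 21.9
ee_pos: [557.3, 138.1, 242.4]
ee_rot: [178.3, 1.4, 102.3]
force: [1.8, 1.5, -0.1]
gripper_width: 60.0
```

```bash
python3 -c "
from h import *
arc([.21,.18,.15,.12,.09,.06,.04,.02,.01,0])"
```

```text
t 21.9 p [557.3 138.1 242.4] rot [178.32   1.39 102.27] F [ 1.8  1.5 -0.1] w 60.0 grip local [ 1.264e+02 -1.000e-01  2.612e+02] r 281.6 theta 0.218
0.21 [ 1.1 -0.1  1.9]
0.18 [ 5.2 -0.3  9.2]
0.15 [ 9.  -0.5 16.7]
0.12 [12.7 -0.7 24.3]
0.09 [16.1 -1.  32.1]
0.06 [19.3 -1.2 39.9]
0.04 [21.3 -1.3 45.2]
0.02 [23.2 -1.5 50.5]
0.01 [24.1 -1.6 53.1]
0 [25.  -1.7 55.8]
```

apply_moves(
  plan=[
    {"jaw":0.5,"delta_pos":[5.2,-0.3,9.2],"spin":0},
    {"jaw":0.5,"delta_pos":[9,-0.5,16.7],"spin":0},
    {"jaw":0.5,"delta_pos":[12.7,-0.7,24.3],"spin":0},
    {"jaw":0.5,"delta_pos":[16.1,-1,32.1],"spin":0},
    {"jaw":0.5,"delta_pos":[19.3,-1.2,39.9],"spin":0},
    {"jaw":0.5,"delta_pos":[21.3,-1.3,45.2],"spin":0},
    {"jaw":0.5,"delta_pos":[22.8,-1.5,49.5],"spin":0},
    {"jaw":0.5,"delta_pos":[23.4,-1.5,51.5],"spin":0},
  ],
)

```text
time_s: 22.9
ee_pos: [552.3, 160.2, 190.2]
ee_rot: [178.3, 1.3, 102.3]
force: [2.1, 2.9, 0.8]
gripper_width: 60.4
```

```bash
python3 -c "
from h import *
arc([.02,.015,.01,.005,0,-.005])
im=cams.grab_frame('side'); cv2.imwrite('pics/side16.png',cv2.resize(im[130:340,230:430,::-1],None,fx=2.85,fy=2.85))"
```

```text
t 22.9 p [552.3 160.2 190.2] rot [178.33   1.34 102.26] F [2.1 2.9 0.8] w 60.4 grip local [ 1.49e+02 -1.00e-01  2.09e+02] r 281.8 theta 0.015
0.02 [-0.4  0.  -1.3]
0.015 [ 0. -0.  0.]
0.01 [ 0.5 -0.   1.4]
0.005 [ 0.9 -0.1  2.7]
0 [ 1.3 -0.1  4.1]
-0.005 [ 1.8 -0.2  5.4]
```

View pics/side16.png

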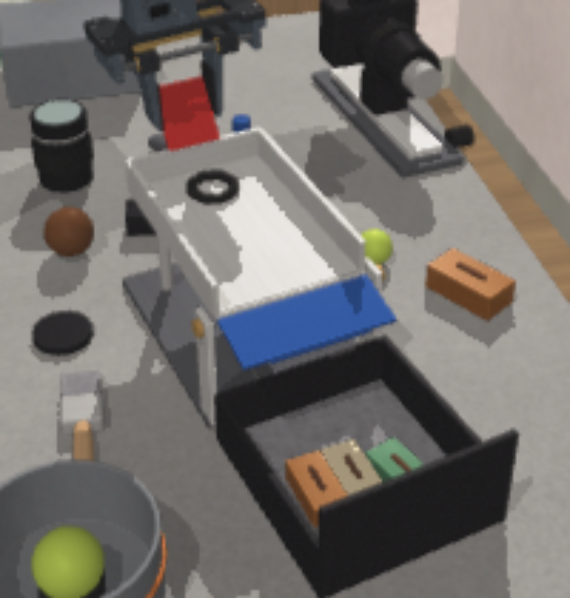

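apply_moves(
  plan=[
    {"jaw":0.5,"delta_pos":[0.3,0,1],"spin":0},
    {"jaw":0.5,"delta_pos":[0.6,0,2],"spin":0},
    {"jaw":0.5,"delta_pos":[0.9,0,3],"spin":0},
    {"jaw":0.5,"delta_pos":[1.2,0,3.8],"spin":0},
    {"jaw":0.5,"delta_pos":[1.4,0,4.4],"spin":0},
    {"jaw":0.5,"delta_pos":[1.4,0,4.8],"spin":0},
    {"jaw":0.5,"delta_pos":[1.4,0,4.8],"spin":0},
    {"jaw":0.5,"delta_pos":[1.4,0,4.8],"spin":0},
  ],
)

```text
time_s: 23.95
ee_pos: [552.2, 161.0, 187.7]
ee_rot: [178.2, 1.4, 102.2]
force: [-1.8, 0.1, 11.8]
gripper_width: 59.9
```

```bash
python3 -c "
from h import *
arc([0])"
```

```text
t 23.95 p [552.2 161.  187.7] rot [178.24   1.38 102.22] F [-1.8  0.1 11.8] w 59.9 grip local [ 1.498e+02 -1.000e-01  2.065e+02] r 281.8 theta 0.006
0 [ 0.5 -0.1  1.6]
```

apply_moves(
  plan=[
    {"jaw":0.5,"delta_pos":[0,0,0],"spin":0},
    {"jaw":0.5,"delta_pos":[0,0,0],"spin":0},
    {"jaw":0.5,"delta_pos":[0,0,0],"spin":0},
    {"jaw":0.2,"delta_pos":[0,0,0],"spin":0},
    {"jaw":0,"delta_pos":[0,0,0],"spin":0},
    {"jaw":0,"delta_pos":[0,0,0],"spin":0},
    {"jaw":0,"delta_pos":[0,0,0],"spin":0},
    {"jaw":0,"delta_pos":[0,0,-5],"spin":0},
  ],
  squeeze=5,
)

```text
time_s: 24.95
ee_pos: [551.8, 160.9, 192.6]
ee_rot: [178.3, 1.4, 102.2]
force: [-0.9, 0.5, -0.5]
gripper_width: 91.3
```

apply_moves(
  plan=[
    {"jaw":0,"delta_pos":[0,0,-15],"spin":0},
    {"jaw":0,"delta_pos":[0,0,-40],"spin":0},
    {"jaw":0,"delta_pos":[0,0,-75],"spin":0},
    {"jaw":0,"delta_pos":[0,0,-110],"spin":0},
    {"jaw":0,"delta_pos":[20,0,-130],"spin":0},
    {"jaw":0,"delta_pos":[50,0,-140],"spin":0},
    {"jaw":0,"delta_pos":[80,0,-140],"spin":0},
    {"jaw":0,"delta_pos":[100,0,-140],"spin":0},
  ],
)

```text
time_s: 25.95
ee_pos: [525.6, 262.2, 331.2]
ee_rot: [178.2, 1.4, 102.3]
force: [0.8, 0.1, -0.2]
gripper_width: 91.3
```

```bash
python3 -c "
from h import *
goto(0,0,0)
print(proj('side',[tw(-183,79,121.6),tw(-183,-79,121.6),tw(120,80,170),tw(120,-80,170)]))
im=cams.grab_frame('side'); cv2.imwrite('pics/side17.png',im[:,:,::-1]); cv2.imwrite('pics/side17c.png',cv2.resize(im[130:280,220:420,::-1],None,fx=4,fy=4))
cv2.imwrite('pics/top17.png',cams.grab_frame('top')[:,:,::-1])"
```

```text
t 25.95 p [525.6 262.2 331.2] rot [178.2    1.37 102.26] F [ 0.8  0.1 -0.2] w 91.3 -> d [-136.7 -579.6  316.5] spin -0.001
[[315.01849035 259.28688089]
 [368.86770976 242.14285365]
 [274.02454082 186.88624128]
 [321.59251544 175.17152091]]
```

View pics/side17c.png

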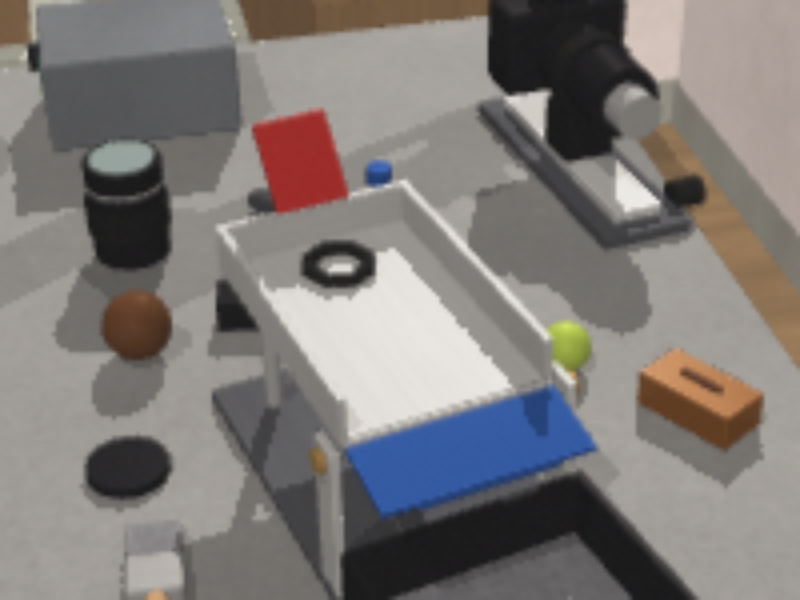

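View pics/top17.png

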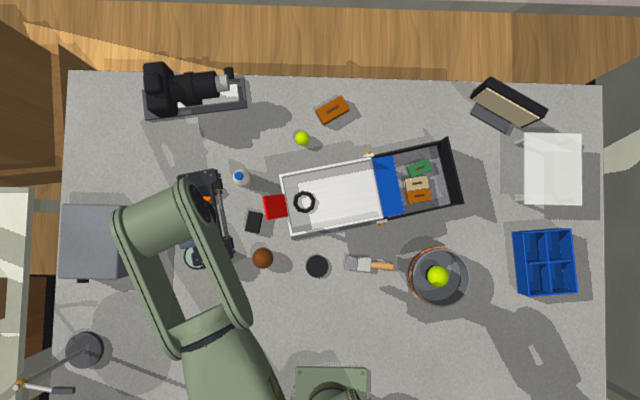

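View pics/side17.png

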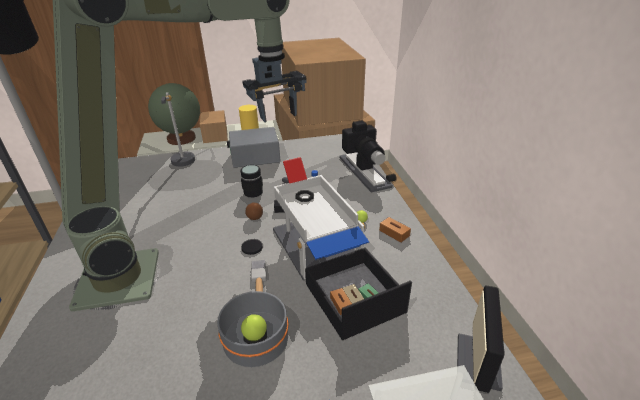

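```bash
python3 -c "
from workcell import env
print(env.job_done())"
```

```text
the job is handed in; nothing more can be done
None
```

The job is done and handed in at about 26 s, against the 67 s limit.

**What I did**
- **Ball:** I lifted the yellow-green ball out of the tray and lowered it into the pot. I let go only once the wrist force showed it resting on the bottom (about 14 N).
- **Gate:** I pushed the gate's top outward and down to its stop with the shut fingers.
- **Blocks:** I pinched the handle across its width and tipped the tray slowly to about 0.44 rad. All three blocks slid into the case, and the gripper never touched them.
- **Tray:** I lowered it back under grip and released it once the force showed it on its posts.

**What the last checks showed**
- The ball sits in the pot's ring, and all three blocks lie in the case.
- The gate edge was within half a pixel of its stop position before tipping, and it is still down.
- The tray's corners are back at their starting pixels, about 1 px from the predicted level positions. No other object looks moved; the clamp and lens were partly hidden by the arm in the last top picture.
- One small disagreement: at the end of lowering, the grip height read about 1.6 mm (0.006 rad) above its starting value, while the wrist already felt about 12 N of support. I put this down to the handle slipping slightly in the pads.
- The tool also drifted to about 2° of tilt by the end, with no visible effect on the job.

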